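Fit the glare collar and hold the glass cell in the light gauge

TASK

On the light gauge, slide the glare collar (the slim ring with the wide bore) down over the lamp post until it rests on the shoulder, and let go of it. Then take the tall glass cell out of the rack by its two frosted faces only, never touching the clear windows, and hold it upright in the air in the beam, about midway between lamp post and receiver and centred on the beam, clear windows square to the beam and touching nothing else; finish while still holding it there. Leave everything else on the bench where it is.

Things in the scene. Friction and masses are not known exactly. Their poses are not given: they have to be found in the camera images.
- collar_center (a point): Centre (half-way up) of the glare collar, a loose black ring lying flat on the bench: outer diameter 46 mm, bore 28 mm, 28 mm high; its z axis is the ring's axis. Of the two black rings it is the taller, slimmer one with the wider bore. 50 g or so.
- lamp_seat (a point): Centre of the top of the shoulder at the foot of the lamp post, on the post's axis (30 mm above the bench). The shoulder is 40 mm in diameter; above it the upright white post is 24 mm in diameter and rises 58 mm to a chamfered steel cap, where nothing is above it. The seated collar's underside lies at this point, covering the lower half of the post. It belongs to the gauge, a fixed aluminium base plate 90 x 270 x 12 mm; z is up; y is the gauge's y.
- beam_mid (a point): Middle of the light gauge's free gap, on the beam, 73 mm above the bench (61 mm above the base plate). The beam is level and runs along this point's y axis: the lamp post's axis stands 90 mm away at +y (its bright band is the light source), the receiver, a grey box 60 mm wide and 80 mm high whose round lens faces the lamp, has its face 70 mm away at -y (its top is 19 mm above the beam). The gauge is fixed and may stand turned on the bench.
- cell_center (a point): Centre (half-way up the glass) of the tall glass cell: 24 x 24 mm and 60 mm high, with a small 15 x 15 x 5 mm white stopper on top, standing in a well of the rack. The white frosted faces look along its x axis, at 12 mm from the centre either way; the clear windows look along its y axis, at 12 mm. Each frosted face is a panel 20 mm wide in y and 58 mm high, standing 2 mm proud of the glass. z is up. About 60 g.
- rack: Fixed low grey rack, 70 mm (x) by 160 mm (y), 14 mm high, origin at the middle of its underside. Three square wells 27 mm wide and 8 mm deep lie in a row along its y axis at -50, 0 and 50 mm; the cells stand in them in any order with their windows along the row, so the frosted faces look to the rack's open long sides.
- short_center (a point): Bystander: centre of a short glass cell of the same section, 34 mm high, in another well of the rack. Leave it.
- blank: Bystander: aluminium block 24 x 24 x 30 mm in the third well, origin at the middle of its underside. Leave it.
- spacer_center (a point): Bystander: centre of the spacer, a loose black ring lying flat on the bench, wider and lower than the collar: outer diameter 54 mm, bore 16 mm, 20 mm high. Leave it.
- jar: Bystander: small glass jar with steel cap, 40 mm in diameter, 40 mm high, origin at the middle of its underside.
- amber: Bystander: amber bottle 52 mm in diameter, 110 mm high, origin at the middle of its underside.
- mic: Bystander: microphone on a round 96 mm foot, 190 mm high, origin at the middle of its underside.
Things that resemble listed ones, but are neither listed nor needed, are in the scene too. What is shaped like the part that bears collar_center but green is not meant. What is shaped like the part that bears cell_center but orange is not meant.

How it is judged:
On the way, in this order (a step that is already met when the one before it is completed fails the run):
1. the collar is seated on the lamp post's shoulder and released (horizontal distance between collar_center and lamp_seat below 0.005 m and z of collar_center in the frame of lamp_seat between 0.01 and 0.018 m and angle between collar_center's own z axis and vertical below 0.1 rad and contact force between the fingers and collar below 0.1 N), for 0.2 s.
2. the tall cell is gripped by both frosted faces and lifted clear of the rack (contact force between the fingers and cell_c1 above 0.5 N and contact force between the fingers and cell_c2 above 0.5 N and z of cell_center in the frame of rack above 0.05 m), for 0.2 s.
At the end, for the whole second after the job is handed in: Collar on the shoulder (5 mm of axis, 4 mm in height), released. Cell held by both frosted faces, touching nothing else, at rest, centre within 7 mm of the beam sideways, 12 mm in height, 40 mm of mid-gap along it, upright within 0.12 rad, windows square to the beam within 0.14 rad (all of step 1 and contact force between the fingers and cell_c1 above 0.5 N and contact force between the fingers and cell_c2 above 0.5 N and x of cell_center in the frame of beam_mid between -0.007 and 0.007 m and y of cell_center in the frame of beam_mid between -0.04 and 0.04 m and z of cell_center in the frame of beam_mid between -0.012 and 0.012 m and angle between cell_center's own z axis and vertical below 0.12 rad and angle between the y axis of cell_center and the y axis of beam_mid, either way round below 0.14 rad and contact force between cell and gauge below 0.1 N and contact force between cell and collar below 0.1 N and linear speed of cell below 0.03 m/s); the arm keeps its last pose, push and grip.
It fails at once if the fingers touch a clear window of the tall cell (contact force between the fingers and cell_c0 above 0.5 N).
It fails at once if another thing on the bench is moved more than 25 mm (distance of any of spacer_center, short_center, blank, jar, amber, mic from where it was at the start of the episode above 0.025 m).
It also fails if it takes over 64 s, if anything falls off the work surface, if the arm or the gripper's body presses on something with over 40 N, if the wrist force passes 120 N, or if a joint passes its speed limit or range.

ROBOT

A 7-joint arm with a two-finger parallel gripper is mounted at the origin on the work surface. World frame = base frame: x ahead of the robot, y to its left, z up, the work surface at z = 0. Lengths are in m, angles in rad, forces in N, time in s.
With the tool pointing down it reaches from about 0.4 to 0.875 m from the base axis. Payload 19.3 kg.
Tool frame: the origin (TCP) lies at the very end of the fingers, on their centre line; the grasp point (between the pads) lies 19 mm behind it (grip_depth is the distance from the TCP to the grasp point, in m); z points along the fingers, y is the line along which they close (so a half turn about z gives the same grasp; the last joint's range is limited). The gripper opens to 85 mm and grips with 20 to 120 N. Pads are 22 mm wide; open, the fingers measure 114 mm over their backs; the gripper's body (76 mm by 85 mm) begins 54 mm behind the grasp point. The pads swing forward as they close: fully open they stand 13 mm farther back than shut.
Start: joints at [1.164, 0.521, -0.036, 1.599, 0.021, 1.021, -0.113], TCP at [0.207, -0.59, 0.231] pointing down, gripper open.
Joint ranges: [-2.91, 2.91], [-0.3, 2.13], [-1.5, 1.42], [0.17, 2.43], [-1.26, 4.41], [0.16, 1.93], [-2.52, 2.52]. Speed limits (rad/s): [1.89, 1.89, 2.39, 2.39, 3.01, 3.01, 3.01].

INTERFACE

Orientations are given as a rotation vector (axis times angle).
In Python, from rig import * gives the robot as it stands.
- The arm moves only by the tool arm_command, never from a script. Its argument "steps" is a list of rows, each an object of numbers: "dx", "dy", "dz": the shift along the world's x, y, z in cm; "rx", "ry", "rz": the turn, a rotation vector about the world's x, y, z in rad; "claw": the finger opening in cm, from 0 to 8.54. In form: [{"dx": .., "dy": .., "dz": .., "rx": .., "ry": .., "rz": .., "claw": ..}, ...]. A call has 1 to 20 rows; each row is the pose to reach, as a shift and turn from the pose commanded when the call began; what a row does not reach only later rows make up. A row lasts 1/12 s, in which the tool goes at most 41.7 mm and 7.16 degrees, less where a joint would pass 70% of its speed; a pose out of reach is approached as far as the arm can. A call with a gripper value outside its range is refused whole. The fingers move at their own pace and stop on an object; "grip_force" is the grip in N (left out, the last holds). Time passes only in rows, so rows that repeat a pose let the fingers close. It gives the time, the measured TCP pose, the force, the opening and the grip force at its end, in the units of the state.
- get_state(): the state, without advancing time (a new reading comes with each control period).
- capture(name): name is "scene" or "top"; returns the picture (420x560x3 uint8, blue, green, red); there is no depth.
- camera_info(name): a dict with "mtx" (3x3 intrinsics, pixels), "rvec" (rotation vector, rad) and "tvec" (3), from world to camera coordinates, as OpenCV has them. Camera axes: x right, y down, z forward; pixel columns grow to the right and rows downward; lengths in m; the calibration is good to about 2 mm. A picture is of the moment at which its call begins. camera_info takes no time and is no camera call.
- hand_in(): hands the job in; it is judged then, once.
Trained networks look in the newest picture that a camera, given by its name, has taken for a name from the list of things; names that differ only in an ending like _2 or _b are one class to them, and where a whole thing is asked for, a point or a joint stands for the part that bears it (a point fixed in the world has none). Each returns a list of dicts, best first, with "p" (0 to 1); they miss things now and then, are a little off and sometimes report something else, mostly with a low value. They report only what shows in the picture. A call takes as long as a camera call. They do not tell look-alikes from the thing itself.
- spot_in(name, camera): "bbox" ([centre column, centre row, width, height] in pixels, round what is visible of it).
- landmark_of(name, camera): "position" ([column, row] in pixels: a listed point, or the origin of a listed thing).
The state is a dict: "t": time; "joints": joint angles; "dq": joint speeds; "effort": joint torques, N m; "tool_pos": TCP position; "eef_rot": TCP orientation; "ft_force": force on the tool from outside, world axes, zero at the start; "wrist_torque": the same for the moment, N m; "gripper_width": finger opening in m; "grip_force": force on a finger pad.
Only numpy, scipy, OpenCV 4.12 (cv2) and the standard library are available. Lean on these libraries where they do the work, as an engineer would, in place of code of your own. Each camera call takes 0.05 s, during which the arm holds its last target. There are 200 camera calls.

## Working session

There is one attempt and no reset: what is moved stays moved. The work goes in short steps, Python scripts to look and compute and a tool call to move; the robot and the scene stay as the last step left them, time stands still between calls to the robot, and variables do not carry over. Pictures are saved under pics/ and viewed, at most 10 in all, crops included, and the job is handed in when it is done.

Besides the shell and the picture viewer there is one more tool, called after ">>>" as name(argument=value, ...) on one line, values as JSON. arm_command: Moves the arm, as the interface text tells. Its arguments: {"type":"object","properties":{"steps":{"type":"array"},"grip_force":{"type":"number"}},"required":["steps"]}

```bash
ls; mkdir -p pics
python3 - <<'E'
from rig import *
import cv2
for c in("scene","top"):
    im=capture(c); cv2.imwrite(f"pics/{c}0.png",im)
    i=camera_info(c); print(c,i["mtx"],i["rvec"],i["tvec"])
    for n in ["collar_center","lamp_seat","beam_mid","cell_center","rack","short_center","blank","spacer_center","jar","amber","mic"]:
        print(n,[(([round(float(v)) for v in d["position"]]),round(d["p"],2)) for d in landmark_of(n,c)][:4])
s=get_state(); print(s)
E
```

```text
pics
scene [[494.21138314   0.         279.39628284]
 [  0.         494.21138314 206.2654249 ]
 [  0.           0.           1.        ]] [ 2.13054128  0.71122387 -0.38015452] [-0.40038211 -0.15287958  1.29200658]
collar_center [([278, 185], 0.94), ([244, 207], 0.68)]
lamp_seat [([343, 176], 0.86), ([212, 311], 0.55)]
beam_mid [([331, 183], 0.7)]
cell_center [([224, 269], 0.58), ([262, 249], 0.55)]
rack [([212, 307], 0.67)]
short_center [([192, 318], 0.83)]
blank [([211, 300], 0.64)]
spacer_center [([297, 146], 0.77)]
jar [([253, 169], 0.6), ([308, 356], 0.41)]
amber [([358, 318], 0.88), ([222, 271], 0.43)]
mic [([308, 355], 0.7), ([255, 170], 0.22)]
top [[390.64349588   0.         277.18236178]
 [  0.         390.64349588 210.0343116 ]
 [  0.           0.           1.        ]] [ 2.16204444 -2.16983072  0.08407271] [-0.0154355   0.57297168  1.03740612]
collar_center [([279, 265], 0.7), ([227, 298], 0.69), ([241, 257], 0.57)]
lamp_seat [([204, 218], 0.82)]
beam_mid [([237, 213], 0.77)]
cell_center [([350, 218], 0.51), ([318, 216], 0.49)]
rack [([364, 216], 0.84), ([204, 216], 0.39)]

[... 199 characters left out ...]
y([ 1.16379725,  0.52140593, -0.03626836,  1.599522  ,  0.02117594,
        1.02112206, -0.11278294]), 'dq': array([ 2.68849594e-04,  6.71560019e-04,  4.51563474e-04,  5.20895893e-04,
        7.00496618e-04, -2.16041364e-05,  3.77492796e-04]), 'effort': array([ 3.33511916e-04, -9.26873231e+01,  1.97883345e+00, -3.70253992e+01,
        1.81455561e-02,  1.92139611e-03, -3.39771782e-05]), 'tool_pos': array([ 0.20649686, -0.58987198,  0.23127955]), 'eef_rot': array([-3.09709850e+00, -5.26432323e-01,  2.16060684e-05]), 'ft_force': array([-0.2539702 , -0.23215242,  0.54223369]), 'wrist_torque': array([ 0.02454183, -0.04488859,  0.04134176]), 'grip_force': 0.0, 'gripper_width': 0.08527214721500864}
```

View pics/scene0.png

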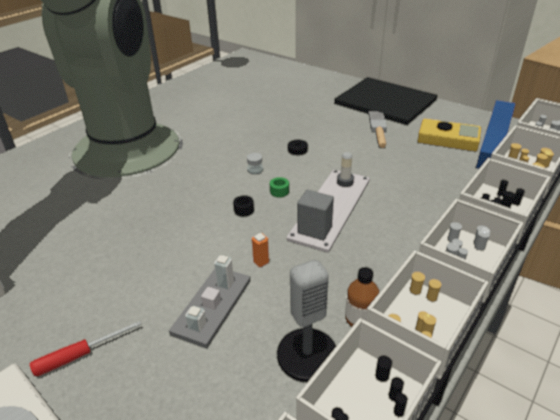

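Run:
```python
import cv2
t=cv2.imread("pics/top0.png"); cv2.imwrite("pics/topc.png",cv2.resize(t[110:320,140:420],None,fx=2.85,fy=2.85,interpolation=cv2.INTER_CUBIC))
```

```text
(no output)
```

View pics/topc.png

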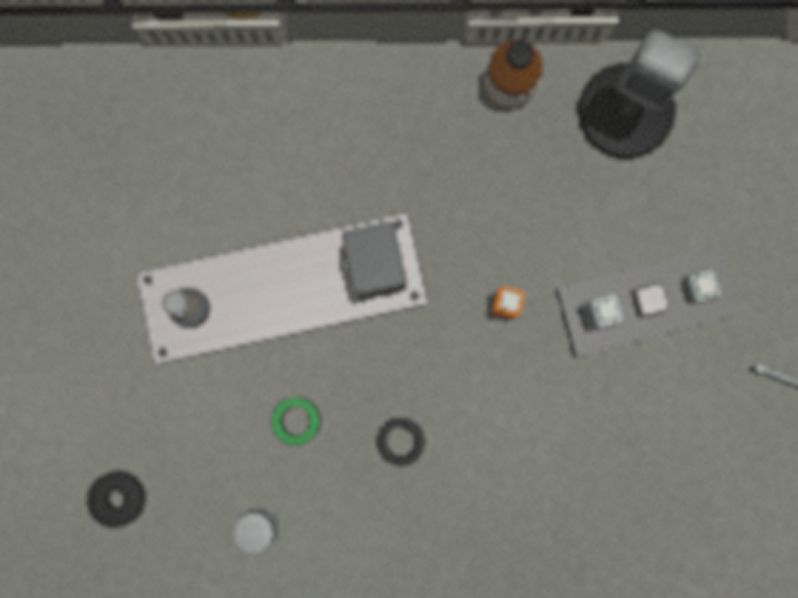

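The scene picture shows the gauge with the lamp post at (345,170) and the receiver at (316,213). It also shows the rack, with the tall cell at (224,269), the blank and the short cell.

Rings in top-camera pixels:
- **(280,265):** slim and black with a wide bore, so this is the collar.
- **(244,258):** the green look-alike.
- **(181,285):** wide with a small bore, so this is the spacer.

Cells:
- **Rack end nearest the gauge, top (352,219):** tall, clear and with a stopper, so this is the one meant.
- **(318,216):** orange, a look-alike standing outside the rack.

The enlarged crop confirms both choices.

```bash
cat > h.py <<'E'
import numpy as np, cv2
from rig import *
def cam(c):
    i=camera_info(c); R=cv2.Rodrigues(np.array(i["rvec"],float))[0]
    return np.array(i["mtx"]),R,np.array(i["tvec"],float).ravel()
def ray(c,px):
    K,R,t=cam(c); d=R.T@np.linalg.solve(K,[px[0],px[1],1.]); return -R.T@t,d
def atz(c,px,z):
    o,d=ray(c,px); return o+d*(z-o[2])/d[2]
def proj(c,P):
    K,R,t=cam(c); q=(K@(R@np.atleast_2d(P).T+t[:,None])).T; return q[:,:2]/q[:,2:]
E
python3 - <<'E'
from h import *
np.set_printoptions(precision=4,suppress=True)
f=lambda x,y:(140+(x+.5)/2.85-.5,110+(y+.5)/2.85-.5)
t0=cv2.imread("pics/top0.png");s0=cv2.imread("pics/scene0.png")
print("cams",ray("top",(0,0))[0],ray("scene",(0,0))[0])
# plate
g=np.array([atz("top",f(*p),.012) for p in[(138,273),(407,215),(426,302),(157,362)]])
print(g,"sides",np.linalg.norm(np.diff(g[:,:2],axis=0,append=g[:1,:2]),axis=1),"c",g.mean(0))
hsv=cv2.cvtColor(t0,cv2.COLOR_BGR2HSV)
# collar: dark blob
m=(t0.max(2)<75).astype(np.uint8);n,l,st,ce=cv2.connectedComponentsWithStats(m)
for i in range(1,n):
    if 20<st[i,4]<900 and 230<ce[i][1]<320: print(st[i],ce[i],atz("top",ce[i],.02))
print("post cap top",atz("top",f(176,302),.088), "shoulder",atz("top",f(189,307),.03))
print("landmarks seat",atz("top",(204,218),.03),atz("scene",(343,176),.03),"mid",atz("top",(237,213),.073),atz("scene",(331,183),.073))
print("collar",atz("top",(279,265),.014),atz("scene",(244,207),.014))
print("cell stopper top",atz("top",f(606,309),.069),"scene cell ctr",atz("scene",(224,269),.036), atz("top",(350,218),.036))
print("short",atz("top",f(705,285),.045),"blank",atz("top",f(651,299),.036))
r=np.array([atz("top",f(*p),.014) for p in[(560,288),(718,253),(733,318),(576,354)]])
print(r,np.linalg.norm(np.diff(r[:,:2],axis=0,append=r[:1,:2]),axis=1),r.mean(0))
print("orange",atz("top",f(509,300),.06),"green",atz("top",f(296,421),.028),"amber",atz("top",(322,137),0))
E
```

```text
cams [ 0.4736 -0.0342  1.086 ] [ 1.0111 -0.6386  0.6502]
[[ 0.5881  0.2299  0.012 ]
 [ 0.6437 -0.0322  0.012 ]
 [ 0.5586 -0.0502  0.012 ]
 [ 0.5016  0.2099  0.012 ]] sides [0.268  0.087  0.2663 0.0888] c [0.573  0.0894 0.012 ]
[466 232   3  26  38] [467.3421 243.7632] [ 0.4799 -0.5303  0.02  ]
[272 257  16  16 114] [280.1754 264.7018] [ 0.425  -0.0251  0.02  ]
[171 276  20  19 277] [180.3538 284.8339] [0.3716 0.245  0.02  ]
post cap top [0.5535 0.1763 0.088 ] shoulder [0.5533 0.1761 0.03  ]
landmarks seat [0.5517 0.1815 0.03  ] [0.5501 0.177  0.03  ] mid [0.5613 0.0866 0.073 ] [0.5758 0.084  0.073 ]
collar [ 0.4239 -0.0218  0.014 ] [ 0.4302 -0.0265  0.014 ]
cell stopper top [ 0.547  -0.2136  0.069 ] scene cell ctr [ 0.5403 -0.2062  0.036 ] [ 0.5497 -0.2132  0.036 ]
short [ 0.5709 -0.3106  0.045 ] blank [ 0.5587 -0.2619  0.036 ]
[[ 0.5715 -0.1795  0.014 ]
 [ 0.6047 -0.3322  0.014 ]
 [ 0.5418 -0.3447  0.014 ]
 [ 0.5078 -0.1937  0.014 ]] [0.1563 0.0641 0.1547 0.0652] [ 0.5565 -0.2625  0.014 ]
orange [ 0.5564 -0.1261  0.06  ] green [0.4451 0.0735 0.028 ] amber [ 0.783  -0.1448  0.    ]
```

Measurements are consistent with the given sizes: the plate sides come out at 0.268 × 0.088 m and the plate centre matches the post-derived mid-gap. The gauge yaw is about 0.21 and the rack yaw about 0.22. I'll go above the collar with the fingers closing along about 12°.

>>> arm_command(steps=[{"dx": 16, "dy": 25, "dz": 0, "rz": 0.3, "claw": 6.5}, {"dx": 16, "dy": 25, "dz": 0, "rz": 0.5}, {"dx": 16, "dy": 25, "dz": 0, "rz": 0.6}, {"dx": 16, "dy": 25, "dz": 0, "rz": 0.7}, {"dx": 16, "dy": 25, "dz": 0, "rz": 0.8}, {"dx": 16, "dy": 25, "dz": 0, "rz": 0.9}, {"dx": 16, "dy": 25, "dz": 0, "rz": 1.0}, {"dx": 16, "dy": 25, "dz": 0, "rz": 1.1}, {"dx": 21.8, "dy": 56.5, "dz": -10, "rz": 1.2}, {"dx": 21.8, "dy": 56.5, "dz": -10, "rz": 1.3}, {"dx": 21.8, "dy": 56.5, "dz": -10, "rz": 1.449}, {"dx": 21.8, "dy": 56.5, "dz": -10, "rz": 1.449}, {"dx": 21.8, "dy": 56.5, "dz": -10, "rz": 1.449}, {"dx": 21.8, "dy": 56.5, "dz": -10, "rz": 1.449}, {"dx": 21.8, "dy": 56.5, "dz": -10, "rz": 1.449}, {"dx": 21.8, "dy": 56.5, "dz": -10, "rz": 1.449}, {"dx": 21.8, "dy": 56.5, "dz": -10, "rz": 1.449}, {"dx": 21.8, "dy": 56.5, "dz": -10, "rz": 1.449}, {"dx": 21.8, "dy": 56.5, "dz": -10, "rz": 1.449}, {"dx": 21.8, "dy": 56.5, "dz": -10, "rz": 1.449}])

```text
schema error: expected keys dx, dy, dz, rx, ry, rz, claw
```

>>> arm_command(steps=[{"dx": 16, "dy": 25, "dz": 0, "rx": 0, "ry": 0, "rz": 0.2, "claw": 6.5}, {"dx": 16, "dy": 25, "dz": 0, "rx": 0, "ry": 0, "rz": 0.3, "claw": 6.5}, {"dx": 16, "dy": 25, "dz": 0, "rx": 0, "ry": 0, "rz": 0.4, "claw": 6.5}, {"dx": 16, "dy": 25, "dz": 0, "rx": 0, "ry": 0, "rz": 0.5, "claw": 6.5}, {"dx": 16, "dy": 25, "dz": 0, "rx": 0, "ry": 0, "rz": 0.6, "claw": 6.5}, {"dx": 16, "dy": 25, "dz": 0, "rx": 0, "ry": 0, "rz": 0.7, "claw": 6.5}, {"dx": 16, "dy": 25, "dz": 0, "rx": 0, "ry": 0, "rz": 0.8, "claw": 6.5}, {"dx": 16, "dy": 25, "dz": 0, "rx": 0, "ry": 0, "rz": 0.9, "claw": 6.5}, {"dx": 21.8, "dy": 56.5, "dz": -10, "rx": 0, "ry": 0, "rz": 1.0, "claw": 6.5}, {"dx": 21.8, "dy": 56.5, "dz": -10, "rx": 0, "ry": 0, "rz": 1.1, "claw": 6.5}, {"dx": 21.8, "dy": 56.5, "dz": -10, "rx": 0, "ry": 0, "rz": 1.2, "claw": 6.5}, {"dx": 21.8, "dy": 56.5, "dz": -10, "rx": 0, "ry": 0, "rz": 1.3, "claw": 6.5}, {"dx": 21.8, "dy": 56.5, "dz": -10, "rx": 0, "ry": 0, "rz": 1.449, "claw": 6.5}, {"dx": 21.8, "dy": 56.5, "dz": -10, "rx": 0, "ry": 0, "rz": 1.449, "claw": 6.5}, {"dx": 21.8, "dy": 56.5, "dz": -10, "rx": 0, "ry": 0, "rz": 1.449, "claw": 6.5}, {"dx": 21.8, "dy": 56.5, "dz": -10, "rx": 0, "ry": 0, "rz": 1.449, "claw": 6.5}, {"dx": 21.8, "dy": 56.5, "dz": -10, "rx": 0, "ry": 0, "rz": 1.449, "claw": 6.5}, {"dx": 21.8, "dy": 56.5, "dz": -10, "rx": 0, "ry": 0, "rz": 1.449, "claw": 6.5}, {"dx": 21.8, "dy": 56.5, "dz": -10, "rx": 0, "ry": 0, "rz": 1.449, "claw": 6.5}], grip_force=25)

```text
t: 2.78
tool_pos: [0.4245, -0.025, 0.1313]
eef_rot: [-1.969, -2.448, 0.001]
ft_force: [-0.4, -0.8, -0.0]
gripper_width: 0.0648
grip_force: 0.0
```

Run:
```python
from h import *
s=get_state();R=cv2.Rodrigues(s["eef_rot"])[0]
print(s["t"],s["tool_pos"],R.round(3),s["joints"].round(2),s["gripper_width"])
for c in("scene","top"): cv2.imwrite(f"pics/{c}1.png",capture(c))
a=cv2.imread("pics/scene1.png")[100:280,180:400];b=cv2.imread("pics/top1.png")[190:320,180:340]
cv2.imwrite("pics/v1.png",np.hstack([cv2.resize(a,(480,393)),cv2.resize(b,(320,393))]))
```

```text
2.7833 [ 0.42450142 -0.02501587  0.13132914] [[-0.214  0.977 -0.   ]
 [ 0.977  0.214 -0.   ]
 [-0.    -0.    -1.   ]] [ 0.33  0.41 -0.51  2.18  0.34  0.63 -0.2 ] 0.06483294096567567
```

View pics/v1.png

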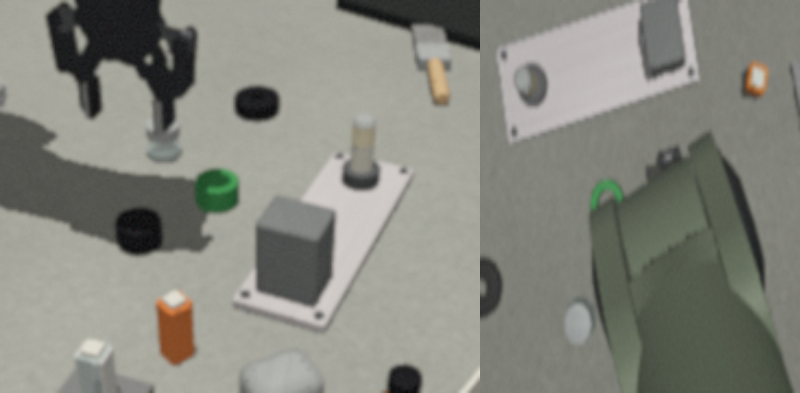

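Fingers closing along 12.3° as meant, 10 cm over the collar at crop (139,230). I'll descend and grip.

>>> arm_command(steps=[{"dx": 0.1, "dy": 0, "dz": -3, "rx": 0, "ry": 0, "rz": 0, "claw": 6.5}, {"dx": 0.1, "dy": 0, "dz": -6, "rx": 0, "ry": 0, "rz": 0, "claw": 6.5}, {"dx": 0.1, "dy": 0, "dz": -8, "rx": 0, "ry": 0, "rz": 0, "claw": 6.5}, {"dx": 0.1, "dy": 0, "dz": -10, "rx": 0, "ry": 0, "rz": 0, "claw": 6.5}, {"dx": 0.1, "dy": 0, "dz": -11.5, "rx": 0, "ry": 0, "rz": 0, "claw": 6.5}, {"dx": 0.1, "dy": 0, "dz": -12.6, "rx": 0, "ry": 0, "rz": 0, "claw": 6.5}, {"dx": 0.1, "dy": 0, "dz": -12.6, "rx": 0, "ry": 0, "rz": 0, "claw": 6.5}, {"dx": 0.1, "dy": 0, "dz": -12.6, "rx": 0, "ry": 0, "rz": 0, "claw": 5.5}, {"dx": 0.1, "dy": 0, "dz": -12.6, "rx": 0, "ry": 0, "rz": 0, "claw": 5}, {"dx": 0.1, "dy": 0, "dz": -12.6, "rx": 0, "ry": 0, "rz": 0, "claw": 4}, {"dx": 0.1, "dy": 0, "dz": -12.6, "rx": 0, "ry": 0, "rz": 0, "claw": 4}, {"dx": 0.1, "dy": 0, "dz": -12.6, "rx": 0, "ry": 0, "rz": 0, "claw": 4}, {"dx": 0.1, "dy": 0, "dz": -12.6, "rx": 0, "ry": 0, "rz": 0, "claw": 4}, {"dx": 0.1, "dy": 0, "dz": -12.6, "rx": 0, "ry": 0, "rz": 0, "claw": 4}], grip_force=25)

```text
t: 4.05
tool_pos: [0.426, -0.0255, 0.0063]
eef_rot: [1.97, 2.445, 0.001]
ft_force: [-0.9, -2.1, 7.1]
gripper_width: 0.0446
grip_force: 24.6
```

>>> arm_command(steps=[{"dx": 0, "dy": 0, "dz": 1, "rx": 0, "ry": 0, "rz": 0, "claw": 4}, {"dx": 0, "dy": 0, "dz": 3, "rx": 0, "ry": 0, "rz": 0, "claw": 4}, {"dx": 0, "dy": 0, "dz": 6, "rx": 0, "ry": 0, "rz": 0, "claw": 4}, {"dx": 0, "dy": 0, "dz": 9, "rx": 0, "ry": 0, "rz": 0, "claw": 4}, {"dx": 2, "dy": 3, "dz": 11, "rx": 0, "ry": 0, "rz": 0, "claw": 4}, {"dx": 4, "dy": 6, "dz": 12, "rx": 0, "ry": 0, "rz": 0, "claw": 4}, {"dx": 6, "dy": 9, "dz": 12, "rx": 0, "ry": 0, "rz": 0, "claw": 4}, {"dx": 8, "dy": 12, "dz": 12, "rx": 0, "ry": 0, "rz": 0, "claw": 4}, {"dx": 10, "dy": 15, "dz": 12, "rx": 0, "ry": 0, "rz": 0, "claw": 4}, {"dx": 12, "dy": 18, "dz": 12, "rx": 0, "ry": 0, "rz": 0, "claw": 4}, {"dx": 12.7, "dy": 20.2, "dz": 12, "rx": 0, "ry": 0, "rz": 0, "claw": 4}, {"dx": 12.7, "dy": 20.2, "dz": 12, "rx": 0, "ry": 0, "rz": 0, "claw": 4}, {"dx": 12.7, "dy": 20.2, "dz": 12, "rx": 0, "ry": 0, "rz": 0, "claw": 4}, {"dx": 12.7, "dy": 20.2, "dz": 12, "rx": 0, "ry": 0, "rz": 0, "claw": 4}])

```text
t: 5.22
tool_pos: [0.5524, 0.1761, 0.1258]
eef_rot: [1.971, 2.446, -0.0]
ft_force: [0.0, 0.0, 0.1]
gripper_width: 0.0445
grip_force: 26.2
```

Run:
```python
from h import *
s=get_state();R=cv2.Rodrigues(s["eef_rot"])[0]
print(s["t"],s["tool_pos"],R.round(3),s["gripper_width"],s["grip_force"],s["ft_force"])
for c in("scene","top"):
    cv2.imwrite(f"pics/{c}2.png",capture(c))
    print(c,[(d["position"],d["p"]) for d in landmark_of("collar_center",c)][:4],proj(c,s["tool_pos"]))
a=cv2.imread("pics/scene2.png")[60:220,270:430]
cv2.imwrite("pics/v2.png",cv2.resize(a,(600,600),interpolation=cv2.INTER_CUBIC))
```

```text
5.2167 [0.55239469 0.17610746 0.12580058] [[-0.213  0.977  0.   ]
 [ 0.977  0.213 -0.   ]
 [-0.     0.    -1.   ]] 0.044455576189663996 26.162791941314936 [0.0315036  0.01036489 0.06046649]
scene [([346.5, 138.3], 0.74), ([281.4, 186.2], 0.58)] [[346.26341519 139.03728636]]
top [([242.2, 256.1], 0.4)] [[198.323358   214.89103388]]
```

View pics/v2.png

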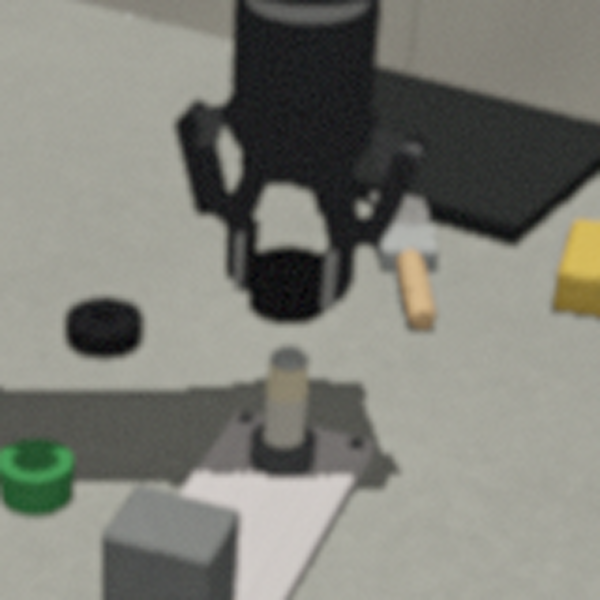

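The collar is held level over the post. I'll overlay the modelled outlines to check alignment.

```bash
cat > ov.py <<'E'
from h import *
def ov(img,out,cam_,box,k,circs):
    x0,y0,w,h=box
    a=cv2.resize(img[y0:y0+h,x0:x0+w],None,fx=k,fy=k,interpolation=cv2.INTER_CUBIC)
    a=cv2.convertScaleAbs(a,alpha=1.6,beta=10)
    th=np.linspace(0,2*np.pi,60)
    for (x,y,z,r,col) in circs:
        P=np.c_[x+r*np.cos(th),y+r*np.sin(th),0*th+z]
        q=(proj(cam_,P)-[x0,y0]+.5)*k-.5
        cv2.polylines(a,[np.round(q).astype(int)],True,col,1)
    cv2.imwrite(out,a)
E
python3 - <<'E'
from ov import *
t=[.5524,.1761]; p=[.5534,.1762]; g=(0,255,0); r=(0,0,255)
zb=.1258-.0063
ov(cv2.imread("pics/scene2.png"),"pics/v3.png","scene",(310,105,75,85),7,
 [(*t,zb,.023,g),(*t,zb+.028,.023,g),(*p,.03,.02,r),(*p,.03,.012,r),(*p,.080,.012,r),(*p,.012,.02,r)])
E
```

```text
(no output)
```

View pics/v3.png

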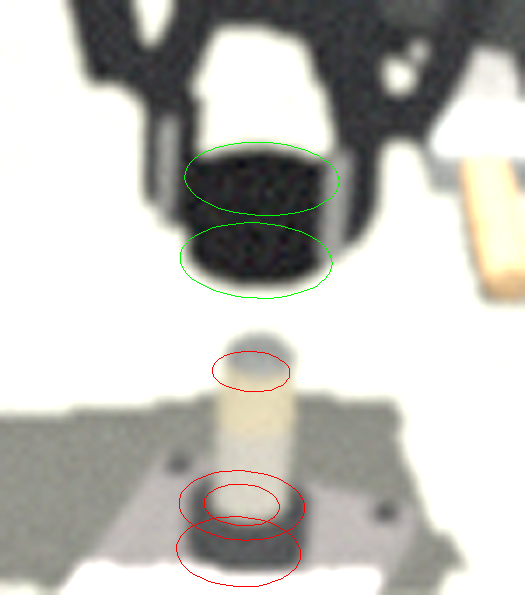

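Run:
```python
from h import *
g=cv2.imread("pics/scene2.png").astype(float).mean(2)
g=cv2.GaussianBlur(g,(0,0),.7)
def edge(v,a,b):   # strongest gradient subpixel in [a,b]
    d=np.gradient(v); i=a+np.argmax(abs(d[a:b+1])); y=abs(d[i-1:i+2]); 
    return round(i+.5*(y[0]-y[2])/(y[0]-2*y[1]+y[2]),2), 'dark' if d[i]<0 else 'bright'
th=np.linspace(0,2*np.pi,721)
def circ(x,y,z,r): return proj("scene",np.c_[x+r*np.cos(th),y+r*np.sin(th),0*th+z])
t=[.5524,.1761]; p=[.5534,.1762]; zb=.1195
lo=circ(*t,zb,.023);hi=circ(*t,zb+.028,.023)
def yat(C,c,f): 
    m=abs(C[:,0]-c)<.6; return round(f(C[m,1]),2)
for c in(344,346,348,350): print("collar col",c,"bottom",edge(g[:,c],140,150),yat(lo,c,max),"top",edge(g[:,c],120,131),yat(hi,c,min))
sh=circ(*p,.03,.02);sb=circ(*p,.012,.02)
for c in(343,345,347): print("shoulder col",c,"bottom",edge(g[:,c],182,192),yat(sb,c,max))
for r in(160,164,168,171):
    z=[zz for zz in np.linspace(.02,.09,71)]; C=min((circ(*p,zz,.012) for zz in z),key=lambda C:abs(C[:,1].mean()-r))
    print("post row",r,edge(g[r],336,346)[0],edge(g[r],347,358)[0],"pred",C[:,0].min().round(2),C[:,0].max().round(2))
for r in(137,139,141): print("collar row",r,edge(g[r],332,342),edge(g[r],352,362),lo[:,0].min().round(2),lo[:,0].max().round(2))
for c in(345,347,349):print("cap top col",c,edge(g[:,c],148,158),yat(circ(*p,.088,.010),c,min),yat(circ(*p,.088,.012),c,min))
o=proj("scene",[[*p,.06]])[0]
for d in([.001,0,0],[0,.001,0],[0,0,.001]): print(d,(proj("scene",[np.array([*p,.06])+d])[0]-o).round(3))
```

```text
collar col 344 bottom (np.float64(145.45), 'bright') 146.98 top (np.float64(125.88), 'dark') 124.86
collar col 346 bottom (np.float64(145.47), 'bright') 147.1 top (np.float64(125.67), 'dark') 124.8
collar col 348 bottom (np.float64(145.49), 'bright') 147.1 top (np.float64(125.68), 'dark') 124.84
collar col 350 bottom (np.float64(145.33), 'bright') 146.95 top (np.float64(126.03), 'dark') 125.05
shoulder col 343 bottom (np.float64(186.47), 'bright') 188.3
shoulder col 345 bottom (np.float64(186.58), 'bright') 188.32
shoulder col 347 bottom (np.float64(186.53), 'bright') 188.16
post row 160 337.95 357.27 pred 339.72 350.74
post row 164 340.66 351.62 pred 339.45 350.41
post row 168 340.37 351.17 pred 339.21 350.11
post row 171 336.95 350.74 pred 339.02 349.87
collar row 137 (np.float64(335.8), 'dark') (np.float64(362.2), 'bright') 335.27 356.94
collar row 139 (np.float64(336.18), 'dark') (np.float64(361.29), 'bright') 335.27 356.94
collar row 141 (np.float64(336.43), 'dark') (np.float64(355.13), 'bright') 335.27 356.94
cap top col 345 (np.float64(152.2), 'dark') 152.05 151.58
cap top col 347 (np.float64(152.04), 'dark') 152.12 151.65
cap top col 349 (np.float64(152.59), 'dark') 152.65 152.08
[0.001, 0, 0] [0.389 0.142]
[0, 0.001, 0] [ 0.238 -0.198]
[0, 0, 0.001] [ 0.027 -0.383]
```

>>> arm_command(steps=[{"dx": 0.3, "dy": 0.05, "dz": 0, "rx": 0, "ry": 0, "rz": 0, "claw": 4}, {"dx": 0.3, "dy": 0.05, "dz": -1, "rx": 0, "ry": 0, "rz": 0, "claw": 4}, {"dx": 0.3, "dy": 0.05, "dz": -2.2, "rx": 0, "ry": 0, "rz": 0, "claw": 4}, {"dx": 0.3, "dy": 0.05, "dz": -2.2, "rx": 0, "ry": 0, "rz": 0, "claw": 4}, {"dx": 0.3, "dy": 0.05, "dz": -2.2, "rx": 0, "ry": 0, "rz": 0, "claw": 4}])

```text
t: 5.83
tool_pos: [0.5548, 0.1774, 0.1021]
eef_rot: [-1.969, -2.446, 0.003]
ft_force: [0.9, -0.2, -0.1]
gripper_width: 0.0442
grip_force: 26.2
```

Run:
```python
from ov import *
s=get_state();t=s["tool_pos"][:2]; z=s["tool_pos"][2]; print(s["tool_pos"],s["ft_force"])
im=capture("scene"); cv2.imwrite("pics/scene4.png",im)
p=[.5554,.1777];g=(0,255,0); r=(0,0,255)
zb=z-.0063
ov(im,"pics/v4.png","scene",(315,120,70,75),8,[(*t,zb,.0225,g),(*t,zb+.028,.0225,g),(*p,.03,.0195,r),(*p,.080,.012,r),(*p,.05,.012,r)])
```

```text
[0.55480138 0.17743914 0.10207968] [ 0.93853557 -0.16356784 -0.10355469]
```

View pics/v4.png

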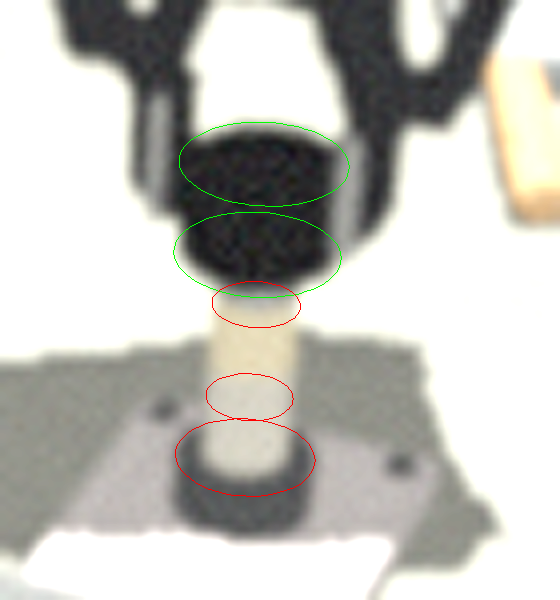

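>>> arm_command(steps=[{"dx": 0.05, "dy": 0, "dz": -0.4, "rx": 0, "ry": 0, "rz": 0, "claw": 4}, {"dx": 0.05, "dy": 0, "dz": -0.7, "rx": 0, "ry": 0, "rz": 0, "claw": 4}, {"dx": 0.05, "dy": 0, "dz": -1.0, "rx": 0, "ry": 0, "rz": 0, "claw": 4}, {"dx": 0.05, "dy": 0, "dz": -1.2, "rx": 0, "ry": 0, "rz": 0, "claw": 4}, {"dx": 0.05, "dy": 0, "dz": -1.2, "rx": 0, "ry": 0, "rz": 0, "claw": 4}])

```text
t: 6.3
tool_pos: [0.5558, 0.1776, 0.0908]
eef_rot: [-1.97, -2.447, 0.001]
ft_force: [-0.6, -1.2, -0.1]
gripper_width: 0.0443
grip_force: 26.2
```

>>> arm_command(steps=[{"dx": 0, "dy": 0, "dz": -0.3, "rx": 0, "ry": 0, "rz": 0, "claw": 4}, {"dx": 0, "dy": 0, "dz": -0.6, "rx": 0, "ry": 0, "rz": 0, "claw": 4}, {"dx": 0, "dy": 0, "dz": -0.8, "rx": 0, "ry": 0, "rz": 0, "claw": 4}, {"dx": 0, "dy": 0, "dz": -1.0, "rx": 0, "ry": 0, "rz": 0, "claw": 4}, {"dx": 0, "dy": 0, "dz": -1.0, "rx": 0, "ry": 0, "rz": 0, "claw": 4}])

```text
t: 6.72
tool_pos: [0.5559, 0.1775, 0.0809]
eef_rot: [-1.97, -2.447, 0.001]
ft_force: [0.4, -0.2, -0.9]
gripper_width: 0.0445
grip_force: 26.2
```

No resistance, and the collar is on the post. I'll go on down.

>>> arm_command(steps=[{"dx": 0, "dy": 0, "dz": -0.8, "rx": 0, "ry": 0, "rz": 0, "claw": 4}, {"dx": 0, "dy": 0, "dz": -1.6, "rx": 0, "ry": 0, "rz": 0, "claw": 4}, {"dx": 0, "dy": 0, "dz": -2.4, "rx": 0, "ry": 0, "rz": 0, "claw": 4}, {"dx": 0, "dy": 0, "dz": -3.2, "rx": 0, "ry": 0, "rz": 0, "claw": 4}, {"dx": 0, "dy": 0, "dz": -3.8, "rx": 0, "ry": 0, "rz": 0, "claw": 4}, {"dx": 0, "dy": 0, "dz": -4.1, "rx": 0, "ry": 0, "rz": 0, "claw": 4}, {"dx": 0, "dy": 0, "dz": -4.3, "rx": 0, "ry": 0, "rz": 0, "claw": 4}, {"dx": 0, "dy": 0, "dz": -4.3, "rx": 0, "ry": 0, "rz": 0, "claw": 4}])

```text
t: 7.38
tool_pos: [0.5559, 0.1777, 0.0379]
eef_rot: [-1.97, -2.447, 0.0]
ft_force: [0.6, 0.9, -0.5]
gripper_width: 0.0445
grip_force: 26.2
```

>>> arm_command(steps=[{"dx": 0, "dy": 0, "dz": -0.1, "rx": 0, "ry": 0, "rz": 0, "claw": 4}, {"dx": 0, "dy": 0, "dz": -0.1, "rx": 0, "ry": 0, "rz": 0, "claw": 5}, {"dx": 0, "dy": 0, "dz": -0.1, "rx": 0, "ry": 0, "rz": 0, "claw": 6}, {"dx": 0, "dy": 0, "dz": -0.1, "rx": 0, "ry": 0, "rz": 0, "claw": 6.5}, {"dx": 0, "dy": 0, "dz": -0.1, "rx": 0, "ry": 0, "rz": 0, "claw": 6.5}, {"dx": 0, "dy": 0, "dz": -0.1, "rx": 0, "ry": 0, "rz": 0, "claw": 6.5}, {"dx": 0, "dy": 0, "dz": 1, "rx": 0, "ry": 0, "rz": 0, "claw": 6.5}, {"dx": 0, "dy": 0, "dz": 3, "rx": 0, "ry": 0, "rz": 0, "claw": 6.5}, {"dx": 0, "dy": 0, "dz": 6, "rx": 0, "ry": 0, "rz": 0, "claw": 6.5}, {"dx": 0, "dy": 0, "dz": 10, "rx": 0, "ry": 0, "rz": 0, "claw": 6.5}, {"dx": 0, "dy": 0, "dz": 14, "rx": 0, "ry": 0, "rz": 0, "claw": 6.5}, {"dx": 0, "dy": 0, "dz": 16, "rx": 0, "ry": 0, "rz": 0, "claw": 6.5}, {"dx": 0, "dy": -10, "dz": 16, "rx": 0, "ry": 0, "rz": 0, "claw": 6.5}, {"dx": 0, "dy": -20, "dz": 16, "rx": 0, "ry": 0, "rz": 0, "claw": 6.5}, {"dx": 0, "dy": -20, "dz": 16, "rx": 0, "ry": 0, "rz": 0, "claw": 6.5}, {"dx": 0, "dy": -20, "dz": 16, "rx": 0, "ry": 0, "rz": 0, "claw": 6.5}, {"dx": 0, "dy": -20, "dz": 16, "rx": 0, "ry": 0, "rz": 0, "claw": 6.5}, {"dx": 0, "dy": -20, "dz": 16, "rx": 0, "ry": 0, "rz": 0, "claw": 6.5}])

```text
t: 8.88
tool_pos: [0.5556, -0.0301, 0.1989]
eef_rot: [1.979, 2.438, -0.004]
ft_force: [0.5, -1.0, -0.2]
gripper_width: 0.0647
grip_force: 0.0
```

Run:
```python
from ov import *
s=get_state(); print(s["t"],s["tool_pos"])
im=capture("scene"); cv2.imwrite("pics/scene5.png",im); tp=capture("top"); cv2.imwrite("pics/top5.png",tp)
p=[.5554,.1777];g=(0,255,0); r=(0,0,255)
ov(im,"pics/a.png","scene",(310,130,75,75),6,[(*p,.03,.0225,g),(*p,.058,.0225,g)])
# rack / tall cell: predicted square outlines at frost faces
a=cv2.imread("pics/a.png"); k=6; x0,y0,w,h=180,235,60,75
b=cv2.convertScaleAbs(cv2.resize(im[y0:y0+h,x0:x0+w],None,fx=k,fy=k,interpolation=cv2.INTER_CUBIC),alpha=1.2)
c=np.array([.5465,-.2137]);ya=.22;X=np.array([np.cos(ya),np.sin(ya)]);Y=np.array([-X[1],X[0]])
for z in(.006,.066):
    P=[[*(c+.012*(i*X+j*Y)),z] for i,j in((1,1),(-1,1),(-1,-1),(1,-1))]
    q=(proj("scene",P)-[x0,y0]+.5)*k-.5; cv2.polylines(b,[q.round().astype(int)],True,(0,0,255),1)
cv2.imwrite("pics/v5.png",np.hstack([a[:450],b[:450]])[:, :800])
```

```text
8.8833 [ 0.55559575 -0.03014962  0.19886685]
```

View pics/v5.png

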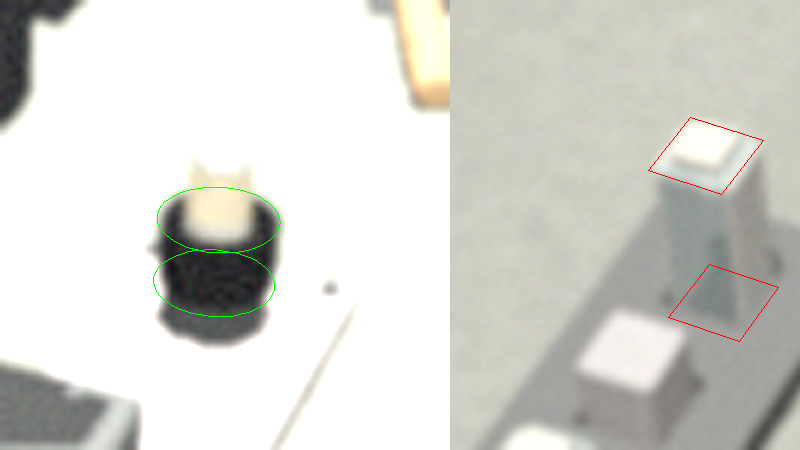

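The collar sits level on the shoulder, which is still visible beneath it at crop (213,325). The tall cell's top at crop (706,155) matches the modelled outline. Now over the cell.

>>> arm_command(steps=[{"dx": -0.5, "dy": -9, "dz": 0, "rx": 0, "ry": 0, "rz": 0, "claw": 5.5}, {"dx": -0.9, "dy": -18.4, "dz": 0, "rx": 0, "ry": 0, "rz": 0, "claw": 5.5}, {"dx": -0.9, "dy": -18.4, "dz": 0, "rx": 0, "ry": 0, "rz": 0, "claw": 5.5}, {"dx": -0.9, "dy": -18.4, "dz": 0, "rx": 0, "ry": 0, "rz": 0, "claw": 5.5}, {"dx": -0.9, "dy": -18.4, "dz": -4, "rx": 0, "ry": 0, "rz": 0, "claw": 5.5}, {"dx": -0.9, "dy": -18.4, "dz": -8, "rx": 0, "ry": 0, "rz": 0, "claw": 5.5}, {"dx": -0.9, "dy": -18.4, "dz": -10, "rx": 0, "ry": 0, "rz": 0, "claw": 5.5}, {"dx": -0.9, "dy": -18.4, "dz": -10, "rx": 0, "ry": 0, "rz": 0, "claw": 5.5}, {"dx": -0.9, "dy": -18.4, "dz": -10, "rx": 0, "ry": 0, "rz": 0, "claw": 5.5}, {"dx": -0.9, "dy": -18.4, "dz": -10, "rx": 0, "ry": 0, "rz": 0, "claw": 5.5}])

```text
t: 9.82
tool_pos: [0.5483, -0.2055, 0.1002]
eef_rot: [1.967, 2.447, 0.002]
ft_force: [0.0, 0.8, 1.2]
gripper_width: 0.0545
grip_force: 0.0
```

Run:
```python
from h import *
s=get_state(); print(s["t"],s["tool_pos"],cv2.Rodrigues(s["eef_rot"])[0].round(3)[:,1])
im=capture("scene"); cv2.imwrite("pics/scene6.png",im)
k=5;x0,y0,w,h=170,200,110,115
b=cv2.convertScaleAbs(cv2.resize(im[y0:y0+h,x0:x0+w],None,fx=k,fy=k,interpolation=cv2.INTER_CUBIC),alpha=1.2)
cv2.imwrite("pics/v6.png",b)
```

```text
9.8167 [ 0.54834298 -0.20546976  0.10018295] [0.977 0.215 0.002]
```

View pics/v6.png

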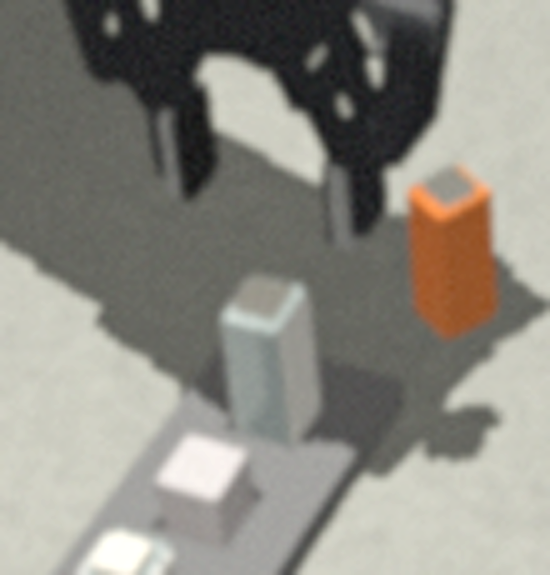

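I'm about 8 mm short in y, because the shift counted from the commanded pose. I'll correct that at height before going down.

>>> arm_command(steps=[{"dx": -0.1, "dy": -0.75, "dz": 0, "rx": 0, "ry": 0, "rz": 0, "claw": 5.5}, {"dx": -0.1, "dy": -0.75, "dz": 0, "rx": 0, "ry": 0, "rz": 0, "claw": 5.5}, {"dx": -0.1, "dy": -0.75, "dz": 0, "rx": 0, "ry": 0, "rz": 0, "claw": 5.5}, {"dx": -0.1, "dy": -0.75, "dz": 0, "rx": 0, "ry": 0, "rz": 0, "claw": 5.5}])

```text
t: 10.2
tool_pos: [0.5462, -0.2141, 0.0988]
eef_rot: [1.97, 2.446, 0.0]
ft_force: [0.1, -0.2, -0.2]
gripper_width: 0.0546
grip_force: 0.0
```

>>> arm_command(steps=[{"dx": 0, "dy": 0, "dz": -2, "rx": 0, "ry": 0, "rz": 0, "claw": 5.5}, {"dx": 0, "dy": 0, "dz": -4, "rx": 0, "ry": 0, "rz": 0, "claw": 5.5}, {"dx": 0, "dy": 0, "dz": -6, "rx": 0, "ry": 0, "rz": 0, "claw": 5.5}, {"dx": 0, "dy": 0, "dz": -7.2, "rx": 0, "ry": 0, "rz": 0, "claw": 5.5}, {"dx": 0, "dy": 0, "dz": -7.2, "rx": 0, "ry": 0, "rz": 0, "claw": 5.5}, {"dx": 0, "dy": 0, "dz": -7.2, "rx": 0, "ry": 0, "rz": 0, "claw": 4.5}, {"dx": 0, "dy": 0, "dz": -7.2, "rx": 0, "ry": 0, "rz": 0, "claw": 3.8}, {"dx": 0, "dy": 0, "dz": -7.2, "rx": 0, "ry": 0, "rz": 0, "claw": 3.3}, {"dx": 0, "dy": 0, "dz": -7.2, "rx": 0, "ry": 0, "rz": 0, "claw": 2.9}, {"dx": 0, "dy": 0, "dz": -7.2, "rx": 0, "ry": 0, "rz": 0, "claw": 2.6}, {"dx": 0, "dy": 0, "dz": -7.2, "rx": 0, "ry": 0, "rz": 0, "claw": 2.3}, {"dx": 0, "dy": 0, "dz": -7.2, "rx": 0, "ry": 0, "rz": 0, "claw": 2.0}, {"dx": 0, "dy": 0, "dz": -7.2, "rx": 0, "ry": 0, "rz": 0, "claw": 1.8}, {"dx": 0, "dy": 0, "dz": -7.2, "rx": 0, "ry": 0, "rz": 0, "claw": 1.8}, {"dx": 0, "dy": 0, "dz": -7.2, "rx": 0, "ry": 0, "rz": 0, "claw": 1.8}], grip_force=30)

```text
t: 11.45
tool_pos: [0.5464, -0.2141, 0.027]
eef_rot: [1.97, 2.446, 0.0]
ft_force: [-0.6, 0.2, 6.6]
gripper_width: 0.024
grip_force: 29.0
```

>>> arm_command(steps=[{"dx": 0, "dy": 0, "dz": 0.5, "rx": 0, "ry": 0, "rz": 0, "claw": 1.8}, {"dx": 0, "dy": 0, "dz": 1.2, "rx": 0, "ry": 0, "rz": 0, "claw": 1.8}, {"dx": 0, "dy": 0, "dz": 2.2, "rx": 0, "ry": 0, "rz": 0, "claw": 1.8}, {"dx": 0, "dy": 0, "dz": 4, "rx": 0, "ry": 0, "rz": 0, "claw": 1.8}, {"dx": 0, "dy": 0, "dz": 6, "rx": 0, "ry": 0, "rz": 0, "claw": 1.8}, {"dx": 0, "dy": 0, "dz": 8, "rx": 0, "ry": 0, "rz": 0, "claw": 1.8}, {"dx": 0, "dy": 0, "dz": 10, "rx": 0, "ry": 0, "rz": 0, "claw": 1.8}, {"dx": 0, "dy": 0, "dz": 12, "rx": 0, "ry": 0, "rz": 0, "claw": 1.8}, {"dx": 0, "dy": 0, "dz": 12, "rx": 0, "ry": 0, "rz": 0, "claw": 1.8}, {"dx": 0, "dy": 0, "dz": 12, "rx": 0, "ry": 0, "rz": 0, "claw": 1.8}, {"dx": 0, "dy": 0, "dz": 12, "rx": 0, "ry": 0, "rz": 0, "claw": 1.8}])

```text
t: 12.37
tool_pos: [0.5458, -0.2139, 0.1464]
eef_rot: [1.97, 2.447, -0.0]
ft_force: [-0.6, 0.0, -1.3]
gripper_width: 0.0239
grip_force: 29.7
```

>>> arm_command(steps=[{"dx": 0.3, "dy": 2, "dz": 0, "rx": 0, "ry": 0, "rz": 0, "claw": 1.8}, {"dx": 0.5, "dy": 5, "dz": 0, "rx": 0, "ry": 0, "rz": 0, "claw": 1.8}, {"dx": 0.8, "dy": 8, "dz": 0, "rx": 0, "ry": 0, "rz": 0, "claw": 1.8}, {"dx": 1, "dy": 11, "dz": 0, "rx": 0, "ry": 0, "rz": 0, "claw": 1.8}, {"dx": 1.3, "dy": 14, "dz": 0, "rx": 0, "ry": 0, "rz": 0, "claw": 1.8}, {"dx": 1.6, "dy": 17, "dz": 0, "rx": 0, "ry": 0, "rz": 0, "claw": 1.8}, {"dx": 1.9, "dy": 20, "dz": 0, "rx": 0, "ry": 0, "rz": 0, "claw": 1.8}, {"dx": 2.2, "dy": 23, "dz": 0, "rx": 0, "ry": 0, "rz": 0, "claw": 1.8}, {"dx": 2.4, "dy": 26, "dz": 0, "rx": 0, "ry": 0, "rz": 0, "claw": 1.8}, {"dx": 2.7, "dy": 28.5, "dz": 0, "rx": 0, "ry": 0, "rz": 0, "claw": 1.8}, {"dx": 2.8, "dy": 30.4, "dz": 0, "rx": 0, "ry": 0, "rz": 0, "claw": 1.8}, {"dx": 2.8, "dy": 30.4, "dz": 0, "rx": 0, "ry": 0, "rz": 0, "claw": 1.8}, {"dx": 2.8, "dy": 30.4, "dz": 0, "rx": 0, "ry": 0, "rz": 0, "claw": 1.8}, {"dx": 2.8, "dy": 30.4, "dz": 0, "rx": 0, "ry": 0, "rz": 0, "claw": 1.8}])

```text
t: 13.53
tool_pos: [0.5737, 0.0894, 0.1457]
eef_rot: [-1.97, -2.446, 0.002]
ft_force: [0.4, 0.2, -0.3]
gripper_width: 0.0241
grip_force: 29.7
```

>>> arm_command(steps=[{"dx": 0.05, "dy": 0, "dz": -2, "rx": 0, "ry": 0, "rz": 0, "claw": 1.8}, {"dx": 0.05, "dy": 0, "dz": -4, "rx": 0, "ry": 0, "rz": 0, "claw": 1.8}, {"dx": 0.05, "dy": 0, "dz": -6, "rx": 0, "ry": 0, "rz": 0, "claw": 1.8}, {"dx": 0.05, "dy": 0, "dz": -7.4, "rx": 0, "ry": 0, "rz": 0, "claw": 1.8}, {"dx": 0.05, "dy": 0, "dz": -8.2, "rx": 0, "ry": 0, "rz": 0, "claw": 1.8}, {"dx": 0.05, "dy": 0, "dz": -8.2, "rx": 0, "ry": 0, "rz": 0, "claw": 1.8}, {"dx": 0.05, "dy": 0, "dz": -8.2, "rx": 0, "ry": 0, "rz": 0, "claw": 1.8}, {"dx": 0.05, "dy": 0, "dz": -8.2, "rx": 0, "ry": 0, "rz": 0, "claw": 1.8}, {"dx": 0.05, "dy": 0, "dz": -8.2, "rx": 0, "ry": 0, "rz": 0, "claw": 1.8}])

```text
t: 14.28
tool_pos: [0.5751, 0.09, 0.0652]
eef_rot: [1.97, 2.446, 0.002]
ft_force: [0.2, 0.3, 0.3]
gripper_width: 0.0239
grip_force: 29.7
```

Run:
```python
from h import *
s=get_state(); print(s["t"],s["tool_pos"],s["grip_force"],s["gripper_width"],s["ft_force"])
im=capture("scene"); cv2.imwrite("pics/scene7.png",im)
k=5;x0,y0,w,h=270,120,120,115
b=cv2.convertScaleAbs(cv2.resize(im[y0:y0+h,x0:x0+w],None,fx=k,fy=k,interpolation=cv2.INTER_CUBIC),alpha=1.2)
c=np.array([.5742,.0897]);ya=.2125;X=np.array([np.cos(ya),np.sin(ya)]);Y=np.array([-X[1],X[0]])
for z in(.043,.103):
    P=[[*(c+.012*(i*X+j*Y)),z] for i,j in((1,1),(-1,1),(-1,-1),(1,-1))]
    q=(proj("scene",P)-[x0,y0]+.5)*k-.5; cv2.polylines(b,[q.round().astype(int)],True,(0,0,255),1)
cv2.imwrite("pics/v7.png",b)
```

```text
14.2833 [0.57508215 0.08999846 0.06524924] 29.701293110847473 0.02394627986300629 [0.23526197 0.34912115 0.28822045]
```

View pics/v7.png

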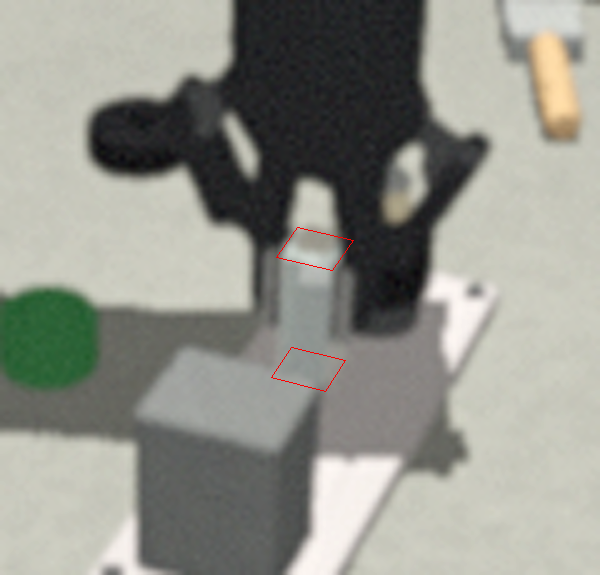

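The cell is held upright between the pads at the modelled beam position (crop (310,300)), clear of the plate, receiver and post. I'm handing in.

```bash
python3 -c "
from rig import *
print(hand_in())"
```

```text
the job is handed in; nothing more can be done
None
```

The collar is seated on the lamp post's shoulder and released, the tall cell is held upright by its frosted faces mid-beam, and the job is handed in at about 14 s; no verdict came back.

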